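Set the brew timer without spinning its base

ROBOT

A 6-joint arm with a two-finger parallel gripper is mounted at the origin on a cart in front of the work surface, level with it; the furniture and walls round the work are solid. World frame = base frame: x ahead of the robot, y to its left, z up, the work surface at z = 0. Lengths are in m, angles in rad, forces in N, time in s.
With the tool pointing down it reaches from about 0.35 to 0.85 m from the base axis. Payload 8.1 kg.
Tool frame: the origin (TCP) lies between the finger pads; the fingertips stand 25 mm ahead of it and the grasp point (between the pads) lies 6 mm ahead of it (robot.tip_extent is the distance from the TCP to the fingertips, in m); z points along the fingers, y is the direction in which the jaws open and shut (so a half turn about z gives the same grasp; the last joint's range is limited). The gripper opens to 93 mm and grips with 3 to 60 N. Pads are 15 mm wide; open, the fingers measure 128 mm over their backs; the gripper's body (75 mm by 188 mm) begins 65 mm behind the grasp point.
Start: joints at [-1.383, 0.13, 1.488, -0, 1.523, -0.085], TCP at [0.162, -0.578, 0.244] pointing down, gripper open.
Joint ranges: [-2.96, 2.96], [-0.89, 2.26], [0.02, 2.5], [-1.34, 4.48], [0, 2.73], [-2.66, 2.66]. Speed limits (rad/s): [2.39, 2.39, 2.79, 3.14, 3.14, 3.14].

INTERFACE

Orientations are given as a rotation vector (axis times angle).
In Python, from plant import robot gives the robot as it stands.
- The arm moves only by the tool drive_tool, never from a script. Its argument "increments" is a list of rows, each a list of 7 numbers: the closure, from 0 (fully open) to 1 (shut), then the shift along the world's x, y, z in units of 25 mm (1.0 is 25 mm), then the turn, a rotation vector about the world's x, y, z in rad. In form: [[gripper, dx, dy, dz, rx, ry, rz], ...]. A call has 1 to 20 rows; each row is the pose to reach, as a shift and turn from the pose commanded when the call began; what a row does not reach only later rows make up. A row lasts 1/12 s, in which the tool goes at most 41.7 mm and 7.16 degrees, less where a joint would pass 70% of its speed; a pose out of reach is approached as far as the arm can. A call with a gripper value outside its range is refused whole. The fingers move at their own pace and stop on an object; "squeeze" is the grip in N (left out, the last holds). Time passes only in rows, so rows that repeat a pose let the fingers close. It gives the time, the measured TCP pose, the force and the opening at its end, in the units of the state.
- robot.read_state(): the state, without advancing time (a new reading comes with each control period).
- robot.read_camera(name): name is "side" or "top"; returns a dict with "image" (384x512x3 uint8, red, green, blue), "fx", "fy", "cx", "cy" (pixels), "T" (4x4, takes a point from camera to world coordinates). Camera axes: x right, y down, z forward; pixel columns grow to the right and rows downward; lengths in m; the calibration is good to about 2 mm. A picture is of the moment at which its call begins. There is no depth.
- robot.close_job(): hands the job in, once; it reports no verdict.
The state is a dict: "t": time; "q": joint angles; "dq": joint speeds; "joint_torque": joint torques, N m; "tool_pos": TCP position; "orientation": TCP orientation; "force": force on the tool from outside, world axes, zero at the start; "wrist_torque": the same for the moment, N m; "opening": finger opening in m.
Only numpy, scipy, OpenCV 4.12 (cv2) and the standard library are available. Lean on these libraries where they do the work, as an engineer would, in place of code of your own. Each camera call takes 0.05 s, during which the arm holds its last target.

TASK

Set the kitchen timer that has the red band: press it down on the counter so that its base does not spin or slide, and turn the dial until the red pointer on the dial stands at the red tab on the base. Then let go; the timer must still stand where it was, and the timer with the blue band must be left alone.

Things in the scene. Friction and masses are not known exactly. Their poses are not given: they have to be found in the camera images.
- timer_dial (a joint): Dial angle of the red-banded timer relative to its base, rad, growing anticlockwise seen from above. At 1.571 the pointer stands at the tab. Starts at 2.5 to 3.0: the short way is clockwise. Stops at 0 and 5.76; stays where left. Turning takes 0.04 N m + 0.03 per rad/s, more than the unpressed base resists; pressed down with 8 to 15 N the base stays put.
- timer_grip (a point): Middle of the grip bar, on the dial's axis, 37 mm above the counter; y runs along the bar to its red pointer end, z up; turns with the dial. Loose 75 g timer: white base 64 mm across with red band; green disc 57 mm across, top 30.5 mm up; on it a green bar 42 long, 8 thick, its top 43 mm up. Red cap on one bar end, 12 to 22 mm from the axis. Fingertips can grip the bar and press on the disc.
- timer_mark (a point): Red upright tab on the side of the red-banded timer's base (10 mm wide, 18 mm tall, 7 mm proud of the side): point 34 mm from the dial's axis, 12 mm above the counter. It faces roughly towards the robot and belongs to the base, so it shows whether the base spins.
- blue_timer_pointer (a point): Blue pointer cap on the bar of the other timer, which is alike but for its blue band, tab and pointer: point 19 mm from that dial's axis, 37 mm above the counter. To be left alone.
Not all that is in view belongs to the job. Leave any orange or turquoise look-alike of the part that bears timer_dial alone.

How it is judged:
At the end, for the whole second after the job is handed in: The red pointer stands at the red tab within 0.2 rad (about 11 degrees; dial at 1.371 to 1.771), the timer stands flat with its tab within 15 mm of where it began (base neither spun nor slid), and the blue timer's pointer is within 15 mm of where it began (value of joint timer_dial between 1.371 and 1.771 rad and distance of each of timer_mark, blue_timer_pointer from where it was at the start of the episode below 0.015 m and angle between timer_grip's own z axis and vertical below 0.1 rad); the robot touches nothing.
It fails at once if the base of the red-banded timer spins, slides or is lifted so that its tab is more than 20 mm from where it began (distance of timer_mark from where it was at the start of the episode above 0.02 m).
It fails at once if the blue-banded timer is shifted or its dial turned (pointer more than 15 mm from where it began) (distance of blue_timer_pointer from where it was at the start of the episode above 0.015 m).
It also fails if it takes over 35 s, if anything falls off the work surface, if the arm or the gripper's body presses on something with over 40 N, if the wrist force passes 120 N, or if a joint passes its speed limit or range.

## Working session

There is one attempt and no reset: what is moved stays moved. The work goes in short steps, Python scripts to look and compute and a tool call to move; the robot and the scene stay as the last step left them, time stands still between calls to the robot, and variables do not carry over. Pictures are saved under pics/ and viewed, and the job is handed in when it is done.

Besides the shell and the picture viewer there is one more tool, called after "Call:" as name(argument=value, ...), one argument or row to a line, values as JSON. drive_tool: Moves the arm, as the interface text tells. Its arguments: {"type":"object","properties":{"increments":{"type":"array"},"squeeze":{"type":"number"}},"required":["increments"]}

```bash
mkdir -p pics; ls; python3 - <<'E'
from plant import robot
import cv2,numpy as np
np.set_printoptions(precision=4,suppress=True)
for n in("side","top"):
    c=robot.read_camera(n); cv2.imwrite(f"pics/{n}0.png",c["image"][:,:,::-1]); print(n,c["fx"],c["fy"],c["cx"],c["cy"]);print(c["T"])
s=robot.read_state();print(s)
E
```

```text
pics
side 437.13603255579073 437.13603255579073 262.6635175602613 194.47252193732436
[[ 0.9991 -0.031   0.0282  0.455 ]
 [-0.0405 -0.5424  0.8391 -0.9796]
 [-0.0107 -0.8395 -0.5432  0.5339]
 [ 0.      0.      0.      1.    ]]
top 400.8046418647435 400.8046418647435 251.70250100525817 193.0805889584166
[[-0.1021 -0.9733  0.2055  0.2996]
 [-0.9948  0.1006 -0.0179 -0.2649]
 [-0.0032 -0.2063 -0.9785  0.901 ]
 [ 0.      0.      0.      1.    ]]
{'t': 0.1, 'q': array([-1.3834,  0.1311,  1.4892,  0.    ,  1.523 , -0.0854]), 'dq': array([-0.0002, -0.0007, -0.0012, -0.0007,  0.0006,  0.0002]), 'joint_torque': array([  0.002 , -56.1341, -49.3094,   0.077 ,   0.0291,  -0.    ]), 'tool_pos': array([ 0.1616, -0.5773,  0.2427]), 'orientation': array([-3.1107, -0.427 ,  0.0001]), 'force': array([-0.2   ,  0.527 , -0.0405]), 'wrist_torque': array([-0.0309,  0.0522,  0.0163]), 'opening': 0.0932361443918346}
```

View pics/side0.png

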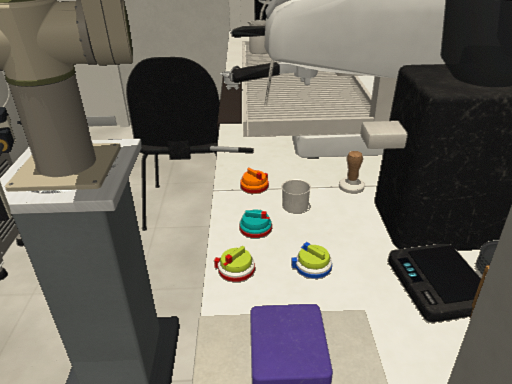

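View pics/top0.png

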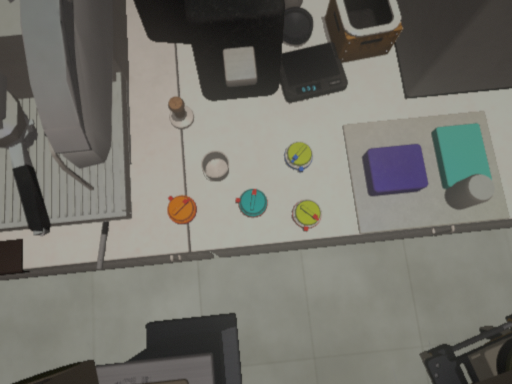

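```bash
python3 - <<'E'
import cv2,numpy as np
a=cv2.imread("pics/side0.png")[235:290,205:270]; b=cv2.imread("pics/top0.png")[190:240,280:340]
cv2.imwrite("pics/c0.png",np.hstack([cv2.resize(x,(390,int(390*x.shape[0]/x.shape[1])),interpolation=cv2.INTER_CUBIC)[:325] for x in(a,b)]))
E
```

```text
(no output)
```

View pics/c0.png

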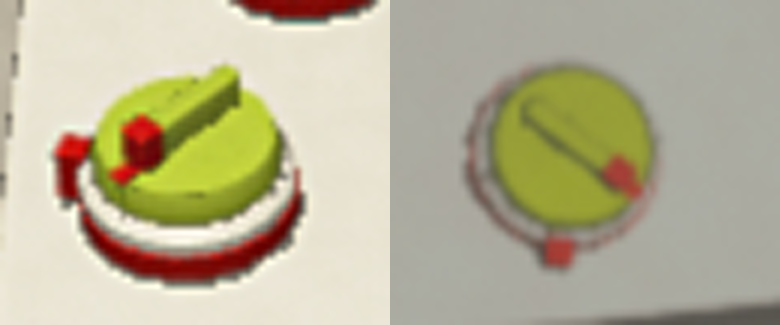

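```bash
cat > h.py <<'E'
import numpy as np,cv2
from plant import robot
np.set_printoptions(precision=4,suppress=True)
CAM={}
def cam(n):
    if n not in CAM: CAM[n]=robot.read_camera(n)
    return CAM[n]
def ray(n,p):
    c=cam(n);d=np.array([(p[0]-c["cx"])/c["fx"],(p[1]-c["cy"])/c["fy"],1]);T=c["T"];d=T[:3,:3]@d
    return T[:3,3],d/np.linalg.norm(d)
def atz(n,p,z):
    o,d=ray(n,p);return o+d*(z-o[2])/d[2]
def tri(ps,pt):
    A=np.zeros((3,3));b=np.zeros(3);R=[ray("side",ps),ray("top",pt)]
    for o,d in R:
        P=np.eye(3)-np.outer(d,d);A+=P;b+=P@o
    x=np.linalg.solve(A,b);return x,[np.linalg.norm(np.cross(x-o,d)) for o,d in R]
E
python3 - <<'E'
from h import *
S=lambda x,y:(205+x/6-.5+.08,235+y/6-.5+.08)
T=lambda x,y:(280+(x-390)/6.5-.42,190+y/6.5-.42)
P={"redend":((142,125),(622,176)),"far":((230,72),(532,107)),"tabtop":((72,142),(560,246))}
for k,(s,t) in P.items():
    print(k,tri(S(*s),T(*t)),"side43",atz("side",S(*s),.018 if k=="tabtop" else .043),"top43",atz("top",T(*t),.018 if k=="tabtop" else .043))
print("disc", atz("top",T(573,145),.0305),atz("side",S(187,143),.0305))
E
```

```text
redend (array([ 0.414 , -0.4114,  0.0452]), [np.float64(0.000387821962668432), np.float64(0.0003878219626686147)]) side43 [ 0.4142 -0.4088  0.043 ] top43 [ 0.4139 -0.4119  0.043 ]
far (array([ 0.4397, -0.3853,  0.042 ]), [np.float64(0.0005290801381183899), np.float64(0.0005290801381183175)]) side43 [ 0.4392 -0.3867  0.043 ] top43 [ 0.44   -0.3851  0.043 ]
tabtop (array([ 0.3936, -0.3915,  0.0229]), [np.float64(0.0014518877278879552), np.float64(0.0014518877278878644)]) side43 [ 0.3916 -0.3863  0.018 ] top43 [ 0.3955 -0.392   0.018 ]
disc [ 0.4277 -0.399   0.0305] [ 0.4263 -0.4029  0.0305]
```

```bash
python3 - <<'E'
from h import *
from scipy.spatial.transform import Rotation as R
s=robot.read_state();M=R.from_rotvec(s["orientation"]).as_matrix();print(M, robot.tip_extent)
az=np.degrees(np.arctan2(M[1,1],M[0,1]));print("tool y az",az, "rot needed",135.5-az,-44.5-az)
print((np.array([.427,-.399,.12])-s["tool_pos"])/.025)
print("blue",atz("top",(299,154),.0305))
E
```

```text
[[ 0.963   0.2694 -0.0002]
 [ 0.2694 -0.963   0.0012]
 [ 0.0001 -0.0012 -1.    ]] 0.025
tool y az -74.36852773682507 rot needed 209.86852773682506 29.868527736825072
[10.6154  7.1394 -4.9193]
blue [ 0.5614 -0.3967  0.0305]
```

Call:
drive_tool(
  increments=[
    [0.2,0.9,0.6,-0.3,0,0,0.05],
    [0.4,1.8,1.2,-0.6,0,0,0.1],
    [0.5,2.7,1.8,-1,0,0,0.15],
    [0.65,3.6,2.4,-1.4,0,0,0.2],
    [0.65,4.5,3,-1.8,0,0,0.25],
    [0.65,5.4,3.6,-2.2,0,0,0.3],
    [0.65,6.3,4.2,-2.6,0,0,0.35],
    [0.65,7.2,4.8,-3,0,0,0.4],
    [0.65,8.1,5.4,-3.4,0,0,0.45],
    [0.65,9,6,-3.8,0,0,0.5],
    [0.65,9.9,6.6,-4.2,0,0,0.521],
    [0.65,10.6,7.14,-4.4,0,0,0.521],
    [0.65,10.6,7.14,-4.4,0,0,0.521],
    [0.65,10.6,7.14,-4.4,0,0,0.521],
  ],
  squeeze=15,
)

```text
t: 1.42
tool_pos: [0.4271, -0.3982, 0.133]
orientation: [-2.895, -1.217, 0.001]
force: [-0.6, -0.5, -0.2]
opening: 0.0323
```

```bash
cat > look.py <<'E'
import sys
from h import *
from scipy.spatial.transform import Rotation as R
k=sys.argv[1]
for n in("side","top"): cv2.imwrite(f"pics/{n}{k}.png",cam(n)["image"][:,:,::-1])
a=cam("side")["image"][195:295,190:290,::-1]; b=cam("top")["image"][165:265,260:360,::-1]
cv2.imwrite(f"pics/c{k}.png",np.hstack([cv2.resize(x,(400,400),interpolation=cv2.INTER_CUBIC) for x in(a,b)]))
s=robot.read_state();M=R.from_rotvec(s["orientation"]).as_matrix()
print(s["t"],s["tool_pos"],s["force"],s["wrist_torque"],s["opening"],"yaz",np.degrees(np.arctan2(M[1,1],M[0,1])),M[:,2])
E
python3 look.py 1
```

```text
1.5167 [ 0.4264 -0.3998  0.1339] [ 0.0876 -1.0111  0.3566] [-0.0542 -0.0527  0.0165] 0.03265418033595376 yaz -44.51771029160568 [-0.0001 -0.0005 -1.    ]
```

View pics/c1.png

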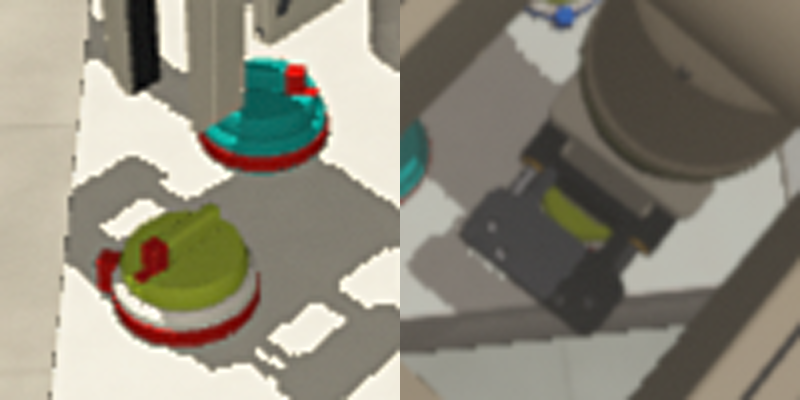

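Call:
drive_tool(
  increments=[
    [0.65,0,0,-0.5,0,0,0],
    [0.65,0,0,-1,0,0,0],
    [0.65,0,0,-1.5,0,0,0],
    [0.65,0,0,-2,0,0,0],
    [0.65,0,0,-2.4,0,0,0],
    [0.65,0,0,-2.7,0,0,0],
    [0.65,0,0,-2.9,0,0,0],
    [0.65,0,0,-2.9,0,0,0],
    [0.65,0,0,-2.9,0,0,0],
  ],
)

```text
t: 2.27
tool_pos: [0.4267, -0.3993, 0.061]
orientation: [-2.897, -1.214, 0.0]
force: [0.3, -0.2, 0.3]
opening: 0.0326
```

```bash
python3 look.py 2
```

```text
2.3667 [ 0.4272 -0.3998  0.0619] [0.0035 0.3236 0.5884] [-0.043   0.0327  0.0434] 0.03279186286983992 yaz -44.51360779261144 [ 0.0009 -0.001  -1.    ]
```

View pics/c2.png

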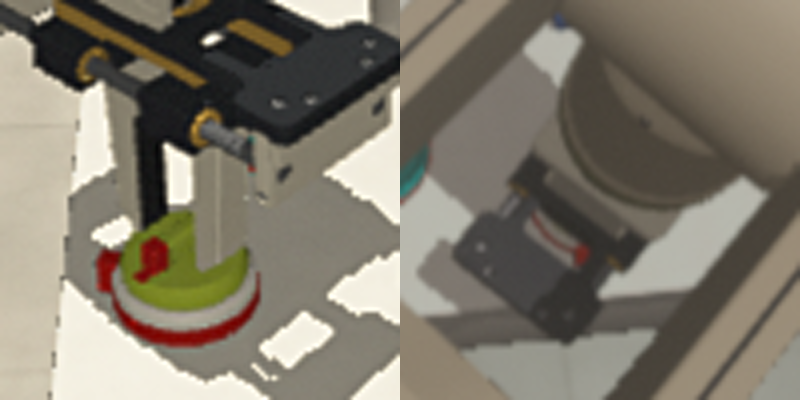

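Call:
drive_tool(
  increments=[
    [0.65,0,0,-0.1,0,0,0],
    [0.75,0,0,-0.16,0,0,0],
    [0.82,0,0,-0.16,0,0,0],
    [0.88,0,0,-0.16,0,0,0],
    [0.92,0,0,-0.16,0,0,0],
    [0.96,0,0,-0.16,0,0,0],
    [1,0,0,-0.16,0,0,0],
    [1,0,0,-0.16,0,0,0],
    [1,0,0,-0.16,0,0,0],
    [1,0,0,-0.16,0,0,0],
  ],
  squeeze=8,
)

```text
t: 3.2
tool_pos: [0.4267, -0.3994, 0.0572]
orientation: [2.897, 1.214, 0.0]
force: [-0.2, -0.2, 0.3]
opening: 0.0079
```

```bash
python3 look.py 3
```

```text
3.3 [ 0.4267 -0.3993  0.0572] [ 0.5334 -0.1839  0.048 ] [0.0344 0.0474 0.0026] 0.00788195519191661 yaz -44.517782165487695 [ 0.0001 -0.     -1.    ]
```

View pics/c3.png

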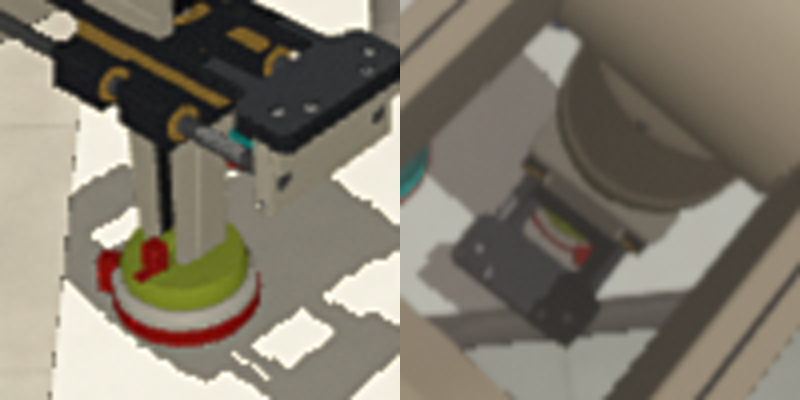

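Bar gripped (opening 7.9 mm), base unmoved. Now I press down in small steps and read the force.

Call:
drive_tool(
  increments=[
    [1,0,0,-0.04,0,0,0],
    [1,0,0,-0.08,0,0,0],
    [1,0,0,-0.08,0,0,0],
    [1,0,0,-0.08,0,0,0],
  ],
)

```text
t: 3.63
tool_pos: [0.4268, -0.3994, 0.0561]
orientation: [2.897, 1.214, -0.0]
force: [-3.0, 3.8, 8.7]
opening: 0.0078
```

Call:
drive_tool(
  increments=[
    [1,0,0,-0.02,0,0,0],
    [1,0,0,-0.02,0,0,0],
    [1,0,0,-0.02,0,0,0],
  ],
)

```text
t: 3.88
tool_pos: [0.4267, -0.3994, 0.0558]
orientation: [2.897, 1.214, -0.0]
force: [-3.8, 2.9, 10.7]
opening: 0.008
```

```bash
python3 look.py 4
```

```text
3.9833 [ 0.4267 -0.3994  0.0558] [-3.6172  3.5343  9.9654] [0.6716 0.7299 0.0481] 0.00814711426700508 yaz -44.51555953134385 [ 0.     -0.0002 -1.    ]
```

View pics/c4.png

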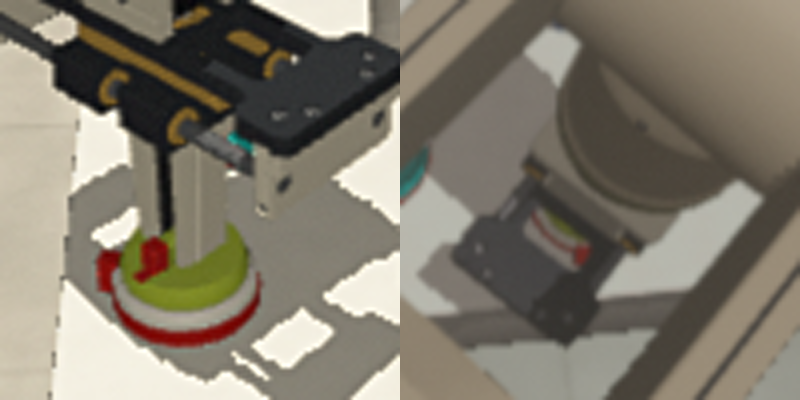

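Call:
drive_tool(
  increments=[
    [1,-0.02,0.02,-0.01,0,0,0],
    [1,-0.03,0.03,-0.02,0,0,0],
    [1,-0.03,0.03,-0.02,0,0,0],
    [1,-0.03,0.03,-0.02,0,0,0],
  ],
)

```text
t: 4.32
tool_pos: [0.4267, -0.3994, 0.0558]
orientation: [2.895, 1.214, 0.001]
force: [-2.1, 1.7, 9.7]
opening: 0.0076
```

Call:
drive_tool(
  increments=[
    [1,-0.01,0.01,-0.03,0,0,0],
    [1,-0.02,0.02,-0.03,0,0,0],
    [1,-0.02,0.02,-0.03,0,0,-0.04],
    [1,-0.02,0.02,-0.03,0,0,-0.08],
    [1,-0.02,0.02,-0.03,0,0,-0.12],
    [1,-0.02,0.02,-0.03,0,0,-0.16],
    [1,-0.02,0.02,-0.03,0,0,-0.2],
    [1,-0.02,0.02,-0.03,0,0,-0.24],
  ],
)

```text
t: 4.98
tool_pos: [0.4265, -0.3992, 0.0557]
orientation: [3.02, 0.855, 0.002]
force: [-2.1, 2.8, 13.4]
opening: 0.0082
```

```bash
python3 look.py 5
```

```text
5.0833 [ 0.4265 -0.3992  0.0557] [-2.2644  2.3965 13.2411] [ 0.451   0.2921 -0.0565] 0.008154284527919456 yaz -58.36782278423919 [ 0.0022 -0.0025 -1.    ]
```

View pics/c5.png

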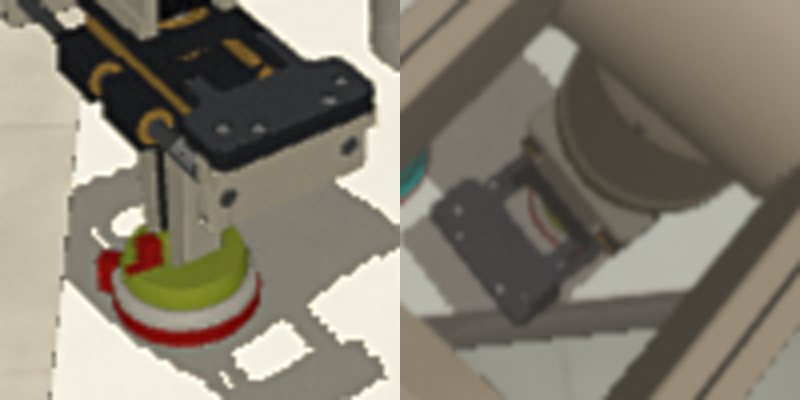

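Call:
drive_tool(
  increments=[
    [1,0,0,0,0,0,-0.04],
    [1,0,0,0,0,0,-0.08],
    [1,0,0,0,0,0,-0.12],
    [1,0,0,0,0,0,-0.16],
    [1,0,0,0,0,0,-0.2],
    [1,0,0,0,0,0,-0.24],
    [1,0,0,0,0,0,-0.28],
    [1,0,0,0,0,0,-0.32],
  ],
)

```text
t: 5.75
tool_pos: [0.4265, -0.3991, 0.0557]
orientation: [3.118, 0.363, 0.003]
force: [-2.5, 3.2, 13.7]
opening: 0.0079
```

```bash
python3 look.py 6
```

```text
5.85 [ 0.4265 -0.3991  0.0557] [-2.2604  3.9075 14.3123] [ 0.6001  0.4207 -0.0362] 0.007622034944865007 yaz -76.70007800890853 [ 0.0021 -0.0022 -1.    ]
```

View pics/c6.png

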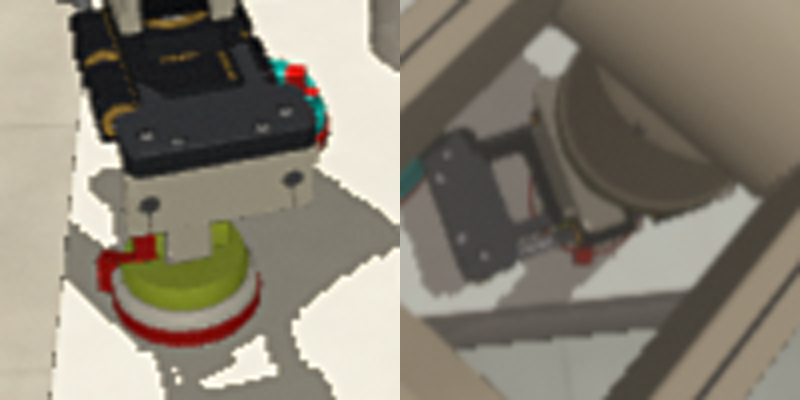

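Call:
drive_tool(
  increments=[
    [1,-0.01,0.01,0.01,0,0,0],
    [1,-0.01,0.02,0.01,0,0,-0.04],
    [1,-0.01,0.02,0.01,0,0,-0.08],
    [1,-0.01,0.02,0.01,0,0,-0.12],
    [1,-0.01,0.02,0.01,0,0,-0.16],
    [1,-0.01,0.02,0.01,0,0,-0.2],
    [1,-0.01,0.02,0.01,0,0,-0.24],
    [1,-0.01,0.02,0.01,0,0,-0.28],
    [1,-0.01,0.02,0.01,0,0,-0.32],
    [1,-0.01,0.02,0.01,0,0,-0.36],
    [1,-0.01,0.02,0.01,0,0,-0.4],
  ],
)

```text
t: 6.77
tool_pos: [0.4264, -0.3988, 0.0557]
orientation: [3.128, -0.263, 0.004]
force: [-0.3, 0.0, 9.8]
opening: 0.0079
```

```bash
python3 look.py 7
```

```text
6.8667 [ 0.4264 -0.3988  0.0557] [-1.0034  1.2579 10.58  ] [ 0.2358  0.153  -0.0595] 0.008068541023855968 yaz -99.61813418522426 [ 0.0026 -0.0026 -1.    ]
```

View pics/c7.png

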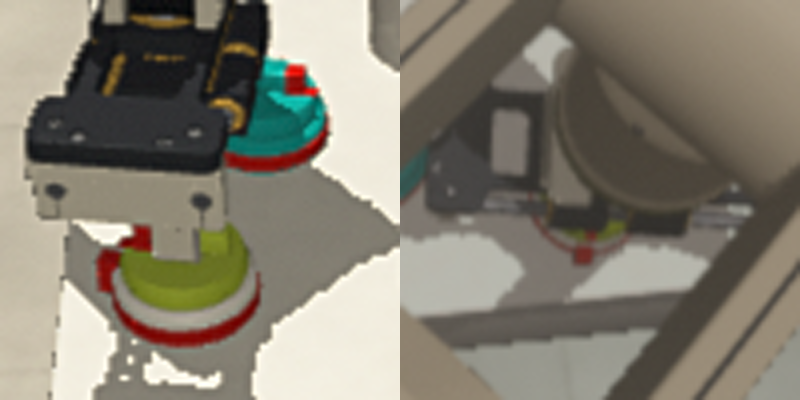

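Call:
drive_tool(
  increments=[
    [1,0,0,0,0,0,-0.03],
    [1,0,0,0,0,0,-0.06],
    [1,0,0,0,0,0,-0.06],
    [1,0,0,0.06,0,0,-0.06],
    [0.95,0,0,0.1,0,0,-0.06],
    [0.85,0,0,0.12,0,0,-0.06],
    [0.75,0,0,0.14,0,0,-0.06],
    [0.65,0,0,0.14,0,0,-0.06],
    [0.65,0,0,0.14,0,0,-0.06],
    [0.65,0,0,0.3,0,0,-0.06],
    [0.65,0,0,0.6,0,0,-0.06],
    [0.65,0,0,1.2,0,0,-0.06],
    [0.65,0,0,2,0,0,-0.06],
    [0.65,0,0,3,0,0,-0.06],
    [0.65,0,0,4,0,0,-0.06],
    [0.65,0,0,4,0,0,-0.06],
  ],
)

```text
t: 8.2
tool_pos: [0.4275, -0.4001, 0.1608]
orientation: [3.115, -0.354, 0.011]
force: [0.5, -1.3, 1.3]
opening: 0.0325
```

```bash
python3 look.py 8
```

```text
8.3 [ 0.426  -0.3985  0.1559] [0.5901 0.4078 0.0026] [ 0.0092 -0.0012  0.006 ] 0.032735194149927996 yaz -102.96068310798613 [ 0.0026 -0.0029 -1.    ]
```

View pics/c8.png

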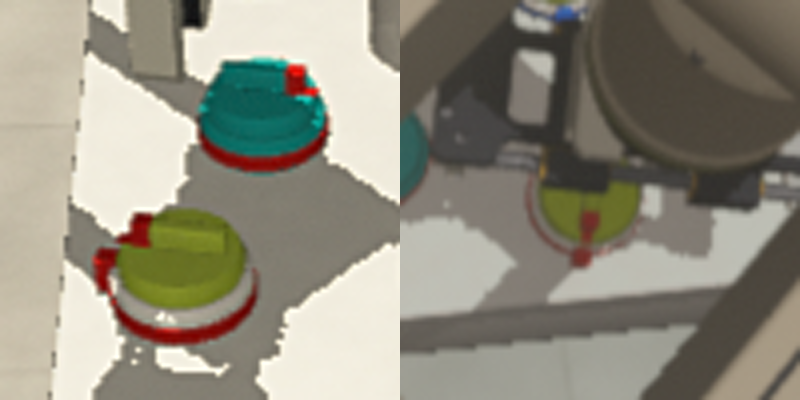

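Call:
drive_tool(
  increments=[
    [0.65,-0.3,-0.8,0.8,0,0,0],
    [0.65,-0.6,-1.6,1.6,0,0,0],
    [0.65,-1,-2.4,2.4,0,0,0],
    [0.65,-1.6,-3.2,3,0,0,0],
    [0.65,-2.4,-4,3,0,0,0],
    [0.65,-3.2,-4.8,3,0,0,0],
    [0.65,-4,-5.6,3,0,0,0],
    [0.65,-4.8,-6.2,3,0,0,0],
    [0.65,-5.6,-6.8,3,0,0,0],
    [0.65,-6.4,-7.2,3,0,0,0],
    [0.65,-7.2,-7.4,3,0,0,0],
    [0.65,-8,-7.4,3,0,0,0],
    [0.65,-8,-7.4,3,0,0,0],
    [0.65,-8,-7.4,3,0,0,0],
  ],
)

```text
t: 9.47
tool_pos: [0.2242, -0.5821, 0.2272]
orientation: [-3.119, 0.357, 0.001]
force: [0.4, 0.2, 0.5]
opening: 0.0327
```

```bash
python3 look.py 9; python3 - <<'E'
import cv2,numpy as np
a=cv2.imread("pics/top0.png")[190:240,280:340]; b=cv2.imread("pics/top9.png")[190:240,280:340]
cv2.imwrite("pics/c10.png",np.hstack([cv2.resize(x,(390,325),interpolation=cv2.INTER_CUBIC) for x in(a,b)]))
a=cv2.imread("pics/side0.png")[215:290,205:345]; b=cv2.imread("pics/side9.png")[215:290,205:345]
cv2.imwrite("pics/c11.png",np.hstack([cv2.resize(x,(400,214),interpolation=cv2.INTER_CUBIC) for x in(a,b)]))
E
```

```text
9.5667 [ 0.2257 -0.582   0.2278] [-0.3781  0.8497 -0.4068] [ 0.0946 -0.0089  0.0057] 0.03230429910026943 yaz -102.95302414030022 [ 0.0001  0.0014 -1.    ]
```

View pics/c10.png

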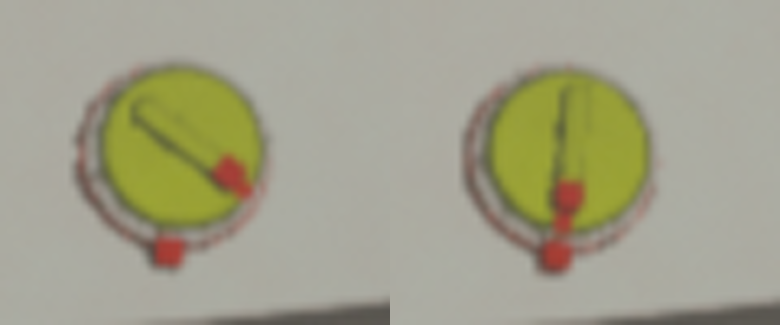

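View pics/c11.png

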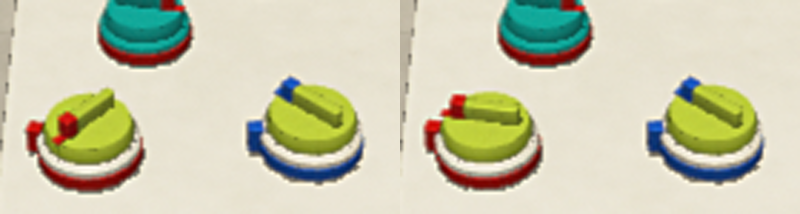

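```bash
python3 - <<'E'
from h import *
for n,(x0,y0,w,h) in {"top":(285,195,45,45),"side":(208,235,60,60)}.items():
    a=cv2.imread(f"pics/{n}9.png")[y0:y0+h,x0:x0+w]; cv2.imwrite(f"pics/z{n}.png",cv2.resize(a,(540,540),interpolation=cv2.INTER_CUBIC))
T=lambda x,y:(280+x/6.5-.42,190+y/6.5-.42)
f=atz("top",T(187,90),.043);r=atz("top",T(178,193),.043);t0=atz("top",T(168,251),.018);t1=atz("top",T(165,256),.018)
d0=atz("top",T(183,145),.0305);d1=atz("top",T(180,150),.0305)
print(f,r,t0,t1,d0,d1,"tabmove",t1-t0)
az=lambda v:np.degrees(np.arctan2(v[1],v[0]))
print("bar",az(r-f),"tab",az(t1-d1),az(t0-d0))
E
```

```text
[ 0.4442 -0.4008  0.043 ] [ 0.4101 -0.3933  0.043 ] [ 0.3939 -0.3911  0.018 ] [ 0.3923 -0.3898  0.018 ] [ 0.4277 -0.399   0.0305] [ 0.4261 -0.3977  0.0305] tabmove [-0.0016  0.0012  0.    ]
bar 167.57303346291073 tab 166.81462580488412 166.82174464367935
```

View pics/ztop.png

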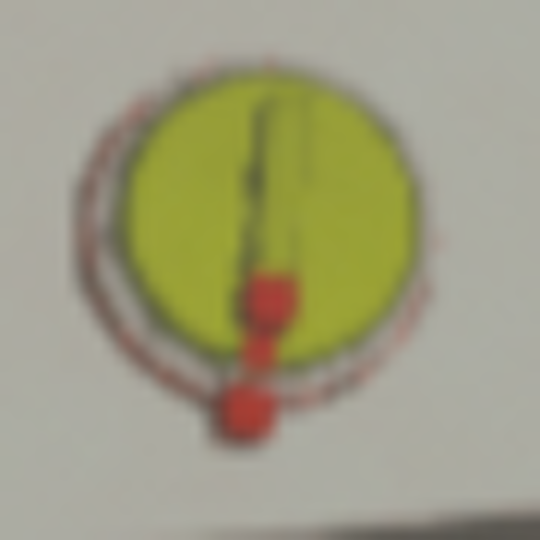

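View pics/zside.png

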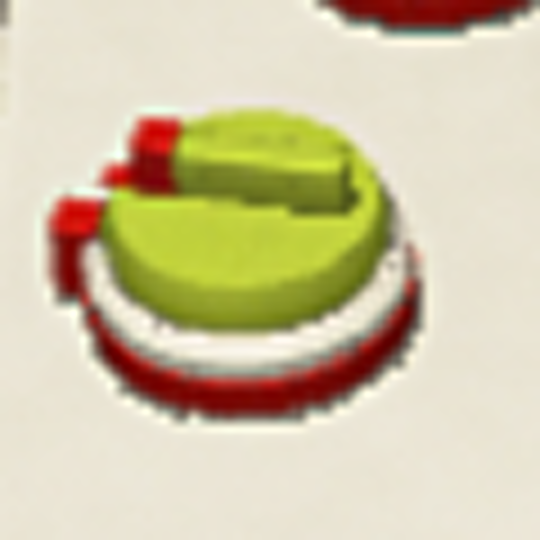

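```bash
python3 - <<'E'
from h import *
S=lambda x,y:(208+x/9-.45,235+y/9-.45)
az=lambda v:np.degrees(np.arctan2(v[1],v[0]))
r=atz("side",S(157,127),.043);f=atz("side",S(340,160),.043)
c=cam("side");P=np.linalg.inv(c["T"])
def proj(p):
    q=P@np.r_[p,1];u=c["fx"]*q[0]/q[2]+c["cx"],c["fy"]*q[1]/q[2]+c["cy"];return ((u[0]-208+.45)*9,(u[1]-235+.45)*9)
print(r,f,az(r-f))
# predicted look of the tab top (mid, r 32..39) and base centre for tab azimuths; centre fitted from base front rim
for cen in ((.4260,-.3985),(.4260,-.401)):
  print("rim front",proj([cen[0],cen[1]-.032,0]),"left",proj([cen[0]-.032,cen[1],0.0]),"right",proj([cen[0]+.032,cen[1],0.0]))
  print("disc front",proj([cen[0],cen[1]-.0285,.0305]),"back",proj([cen[0],cen[1]+.0285,.0305]))
  for a in(155,160,165,170):
    u=np.array([np.cos(np.radians(a)),np.sin(np.radians(a))]);print(a,proj(np.r_[np.array(cen)+.0355*u,.018]),"bar end",proj(np.r_[np.array(cen)+.017*u,.043]))
E
```

```text
[ 0.4081 -0.3907  0.043 ] [ 0.4433 -0.4023  0.043 ] 161.74904633649103
rim front (np.float64(257.53213072507975), np.float64(432.91187790060184)) left (np.float64(96.81291103769165), np.float64(323.3764341479423)) right (np.float64(421.23559263293924), np.float64(311.763546173538))
disc front (np.float64(250.61872305503724), np.float64(300.63587681399264)) back (np.float64(254.00597781638757), np.float64(105.16543069084413))
155 (np.float64(93.3326573335247), np.float64(203.4679420328313)) bar end (np.float64(169.98843562038473), np.float64(128.58504202169453))
160 (np.float64(86.65545285500515), np.float64(213.2892977319572)) bar end (np.float64(166.8311885306924), np.float64(133.28722133899885))
165 (np.float64(81.20722795629122), np.float64(223.44045273999305)) bar end (np.float64(164.29033758088315), np.float64(138.13133451971595))
170 (np.float64(77.04030692104332), np.float64(233.84937745445998)) bar end (np.float64(162.38790161649348), np.float64(143.08166088831194))
rim front (np.float64(257.39575004359097), np.float64(442.27236016215176)) left (np.float64(96.24535644079138), np.float64(332.12601449008764)) right (np.float64(421.5468982573945), np.float64(320.4613491691837))
disc front (np.float64(250.46005599616186), np.float64(309.79217681755006)) back (np.float64(253.8661022253615), np.float64(113.23731961151414))
155 (np.float64(92.7577526271953), np.float64(211.86196968616676)) bar end (np.float64(169.6110537970109), np.float64(136.9896375749678))
160 (np.float64(86.06064549511125), np.float64(221.73633710973436)) bar end (np.float64(166.44446034699084), np.float64(141.7178343461039))
165 (np.float64(80.59567755446407), np.float64(231.9425102586276)) bar end (np.float64(163.8959302429329), np.float64(146.58881773406193))
170 (np.float64(76.41535758716334), np.float64(242.40808560642196)) bar end (np.float64(161.98755543483267), np.float64(151.56667244220566))
```

```bash
python3 -c "
from plant import robot
print(robot.close_job(), robot.read_state()['t'])"
```

```text
the job is handed in; nothing more can be done
the job is handed in; nothing more can be done
```

The red-banded timer is set: its red pointer now stands at the red tab, and I have handed the job in. I gripped the dial's bar and pressed the timer down with about 10 to 14 N. I turned the dial about 58° clockwise, opened the fingers, and moved the arm clear. This took about 10 s of the 35 s.

**Last checks before handing in:**

| Check | Result |
|---|---|
| Pointer against tab, top view | 167.6° against 166.8°, so within about 1° (allowed about 11°) |
| Pointer against tab, side view | Both read about 161 to 162°, so they agree with each other |
| Red tab movement | About 2 mm in the top view (allowed 15 mm), with no visible spin |
| Timer stands flat | Yes, judged by eye in both pictures |
| Blue timer | Looks unchanged against the first side picture |
| Turquoise timer | Looks unchanged against the first side picture |
| Robot contact | Arm clear and touching nothing, force under 1 N |

The two cameras disagreed by about 5° on the absolute direction of the pointer and tab. The offset was the same for both, so it does not affect the setting.

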